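# Line up the two halves of a hinge for pinning

### The arm

A 7-joint arm with a two-finger parallel gripper is mounted at the origin on a cart in front of the work surface, level with it; the furniture and walls round the work are solid. World frame = base frame: x ahead of the robot, y to its left, z up, the work surface at z = 0. Lengths are in m, angles in rad, forces in N, time in s.
With the tool pointing down it reaches from about 0.375 to 0.925 m from the base axis. Payload 3.1 kg.
Tool frame: the origin (TCP) lies on the mounting face of the last link; the fingertips stand 173 mm ahead of it and the grasp point (between the pads) lies 155 mm ahead of it; z points along the fingers, y is the line along which they close (so a half turn about z gives the same grasp; the last joint's range is limited). The gripper opens to 85 mm and grips with 20 to 120 N. Pads are 22 mm wide; open, the fingers measure 114 mm over their backs; the gripper's body (76 mm by 85 mm) begins 54 mm behind the grasp point. The pads swing forward as they close: fully open they stand 13 mm farther back than shut.
Start: joints at [-1.208, 0.383, 0.044, 1.598, -0.018, 1.161, -0.05], TCP at [0.289, 0.582, 0.405] pointing down, gripper open.
Joint ranges: [-2.61, 2.61], [-0.41, 2.15], [-1.48, 1.57], [0, 2.5], [-1.57, 4.71], [0.05, 1.97], [-2.85, 2.85]. Speed limits (rad/s): [2.79, 2.79, 3.14, 3.14, 3.14, 3.14, 3.14].

### API

Orientations are given as a unit quaternion [w, x, y, z].
In Python, from rig import telemetry, viewer, job gives the robot as it stands.
- The arm moves only by the shell command python3 -m pendant 'ROWS'. ROWS is JSON, a list of rows, each a list of 3 entries, a list of its own where there are three numbers: the opening, from -1 (shut) to 1 (fully open), then the shift along the tool's x, y, z each as a share of 120 mm, from -1 to 1, then the turn about the tool's z as a share of 1.5 rad, from -1 to 1. A call has exactly 10 rows; each row is the pose to reach, as a shift and turn from the pose commanded when the call began, along the tool's axes at that moment; what a row does not reach only later rows make up. A row lasts 1/10 s, in which the tool goes at most 50 mm and 8.59 degrees, less where a joint would pass 70% of its speed; a pose out of reach is approached as far as the arm can. A call with a number of a shift or a turn outside -1 to 1 is refused whole. A call with a gripper value outside its range is refused whole. The fingers move at their own pace and stop on an object; the grip force is fixed at half the most. Time passes only in rows, so rows that repeat a pose let the fingers close, or fill a call up. It gives the time, the measured TCP pose, the force, the opening and the grip force at its end, in the units of the state.
- telemetry.get_state(): the state, without advancing time (a new reading comes with each control period).
- viewer.capture(name): name is "side" or "top" or "wrist"; returns the picture (480x640x3 uint8, red, green, blue); there is no depth.
- viewer.camera_params(name): a dict with "camera_matrix" (3x3 intrinsics, pixels), "k1" (the pictures are not rectified: a ray, as slopes to the right and down, at radius r is drawn at 1 + k1 r^2 times it, then the intrinsics apply), "world_from_camera" (4x4, takes a point from camera to world coordinates); the wrist camera has in their place "mount" (4x4, takes a point from camera to tool coordinates, whose origin is the TCP and whose axes are the flange's). Camera axes: x right, y down, z forward; pixel columns grow to the right and rows downward; lengths in m; the calibration is good to about 2 mm. A picture is of the moment at which its call begins: read the wrist's pose just before it. camera_params takes no time and is no camera call.
- job.job_done(): hands the job in; it is judged then, once.
The state is a dict: "t": time; "qpos": joint angles; "joint_velocities": joint speeds; "tau": joint torques, N m; "ee_pos": TCP position; "eef_rot": TCP orientation; "wrist_force": force on the tool from outside, world axes, zero at the start; "ft_torque": the same for the moment, N m; "gripper_width": finger opening in m; "finger_force": force on a finger pad.
Only numpy, scipy, OpenCV 4.12 (cv2) and the standard library are available. Lean on these libraries where they do the work, as an engineer would, in place of code of your own. Each camera call takes 0.05 s, during which the arm holds its last target. There are 200 camera calls.

### The job

I want to pin this instrument-cover hinge. Lift the loose red dust cap off the fixed half on the grey block and set it, knob up, into the blue holder without dropping it; then pick up the loose brass leaf and bring its knuckle from above into the gap between the two fixed knuckles, leaf the same way up, about level, its plate lying on the robot's side, so that the holes line up well enough for the pin to pass. Finish while still holding the leaf there in the gripper, in line and not pressed hard against the fixed half, so that I could push the pin through; leave the vial and the small dish undisturbed.

Things in the scene. Friction and masses are not known exactly. Their poses are not given: they have to be found in the camera images.
- hinge_block: Fixed hinge half, bolted down: grey block 66x90 mm, top z 81, on a 105x126x8 flange; brass leaf on it (x from 12 mm, z 81-93) with two knuckles (tubes along y, outside 18, bore 9, 16 long) overhanging its front. Origin on the bench below the middle of the hinge axis, +x back into the block (away from the robot), y along the axis. A 6 mm pin stays parked in it at x 66, y 37, head up to z 98.
- block_hole (a point): Middle of the fixed hinge axis, centre of the gap between the fixed knuckles, 90 mm above the bench; axes as hinge_block, y along the bore. The knuckles fill y 12.5 to 28.5 mm on either side; the gap is 25 mm wide, open at top, front and bottom; the fixed leaf closes it 12 mm behind the axis.
- leaf: Loose brass hinge leaf, about 0.12 kg, flat on the bench, knuckle roughly away from the robot: plate 50x46x12 mm (x, y, z), one knuckle (tube along y, outside 18, bore 9, 20 long) at its +x end. Origin: centre of the plate's underside. Grip from above across its 46 mm (y) at the plate's middle. Lined up, its axes run along hinge_block's, its origin at x -38, z 81 mm there.
- leaf_hole (a point): Centre of the bore of the loose leaf's knuckle, at x 38, z 9 mm of the leaf; axes as leaf, y along the bore.
- cap: Loose red dust cap, about 0.06 kg, over the fixed knuckles: upside-down tray 40x68x18 mm (x, y, z), square knob 24x24 on top from z 18 to 42. Origin: middle of the skirt's lower edge, z up. At the start it sits at x 6, y 0, z 85 mm of hinge_block, axes parallel; lifts straight up, clear of the knuckles after 20 mm.
- cap_holder: Blue open-topped holder fixed to the bench, outside 62x90x18 mm (x, y, z), inside 54x82 mm, floor 4 mm thick. Origin at the centre of its underside. The cap stands in it with its x along the holder's x (either way round), cap origin then 4 mm above the holder's origin.
- vial: Bystander: small vial with a black cap, 28 mm diameter, 59 mm tall, standing loose; origin at the centre of its underside.
- small_dish: Bystander: small round lidded dish, 59 mm diameter, 15 mm tall, lying loose; origin at the centre of its underside.
Not all that is in view belongs to the job. Of the things that look like the cap, the smallest one is meant.

How it is judged:
On the way, in this order (a step that is already met when the one before it is completed fails the run):
1. the cap is held by the fingers, lifted clear of the fixed knuckles (z of cap in the frame of hinge_block above 0.11 m and contact force between the fingers and cap above 0.3 N), for 0.1 s.
2. the cap stands knob up on the holder's floor and is let go (x of cap in the frame of cap_holder between -0.012 and 0.012 m and y of cap in the frame of cap_holder between -0.012 and 0.012 m and z of cap in the frame of cap_holder below 0.009 m and angle between cap's own z axis and vertical below 0.12 rad and contact force between the fingers and cap below 0.1 N), for 0.3 s.
At the end, for the whole second after the job is handed in: Cap upright, let go, on the holder floor (12 mm of middle). Leaf gripped (>1 N), still, level within 0.3 rad, plate on the robot's side; bore within 3 mm of the fixed axis in height and depth, 4 mm along it, axes parallel within 0.08 rad; under 5 N on the fixed half (all of step 2 and x of leaf_hole in the frame of block_hole between -0.003 and 0.003 m and y of leaf_hole in the frame of block_hole between -0.004 and 0.004 m and z of leaf_hole in the frame of block_hole between -0.003 and 0.003 m and angle between the y axis of leaf_hole and the y axis of block_hole, either way round below 0.08 rad and x of leaf in the frame of hinge_block below -0.02 m and angle between leaf's own z axis and vertical below 0.3 rad and contact force between the fingers and leaf above 1 N and contact force between leaf and hinge_block below 5 N and linear speed of leaf below 0.02 m/s); the arm keeps its last pose, push and grip.
It fails at once if the cap is dropped (falls faster than 0.7 m/s out of the fingers) (linear speed of cap above 0.7 m/s and contact force between the fingers and cap below 0.05 N).
It fails at once if the leaf is forced against the fixed half (over 25 N) (contact force between leaf and hinge_block above 25 N).
It fails at once if the vial is knocked over or shifted by 30 mm (distance of vial from where it was at the start of the episode above 0.03 m or angle between vial's own z axis and vertical above 0.5 rad).
It fails at once if the small dish is shifted by 30 mm or tipped (distance of small_dish from where it was at the start of the episode above 0.03 m or angle between small_dish's own z axis and vertical above 0.5 rad).
It also fails if it takes over 64 s, if anything falls off the work surface, if the arm or the gripper's body presses on something with over 40 N, if the wrist force passes 120 N, or if a joint passes its speed limit or range.

## Working session

There is one attempt and no reset: what is moved stays moved. The work goes in short steps, Python scripts to look and compute and a shell command to move; the robot and the scene stay as the last step left them, time stands still between calls to the robot, and variables do not carry over. Pictures are saved under pics/ and viewed, at most 13 in all, crops included, and the job is handed in when it is done.

```bash
ls; mkdir -p pics; python3 - <<'E'
from rig import telemetry, viewer
import cv2, json
s=telemetry.get_state(); print({k:s[k] for k in ("t","ee_pos","eef_rot","gripper_width","wrist_force")})
for n in ("top","side"):
    p=viewer.camera_params(n); print(n,p)
    im=viewer.capture(n); cv2.imwrite(f"pics/{n}0.png",im[:,:,::-1])
print(viewer.camera_params("wrist"))
E
```

```text
pics
{'t': 0.0, 'ee_pos': array([0.28877331, 0.58177903, 0.4032601 ]), 'eef_rot': array([-2.48777964e-04,  2.28321205e-01,  9.73584949e-01, -1.30839578e-03]), 'gripper_width': 0.08570114485391245, 'wrist_force': array([-0.13294984, -0.57193282, -0.57334283])}
top {'camera_matrix': array([[534.07037378,   0.        , 312.48562512],
       [  0.        , 534.07037378, 230.56296686],
       [  0.        ,   0.        ,   1.        ]]), 'k1': -0.10363795882474529, 'world_from_camera': array([[ 0.02809789, -0.98248688,  0.1842011 ,  0.36133248],
       [-0.99960051, -0.02817987,  0.00217323,  0.01457449],
       [ 0.00305559, -0.18418858, -0.98288617,  1.09048557],
       [ 0.        ,  0.        ,  0.        ,  1.        ]])}
side {'camera_matrix': array([[575.96025528,   0.        , 317.21879027],
       [  0.        , 575.96025528, 250.81452686],
       [  0.        ,   0.        ,   1.        ]]), 'k1': -0.11344443480641692, 'world_from_camera': array([[-0.95324623, -0.13465015,  0.27053829,  0.19023187],
       [-0.3013138 ,  0.35519814, -0.88489789,  1.08398354],
       [ 0.02305693, -0.92504249, -0.37916324,  0.55702286],
       [ 0.        ,  0.        ,  0.        ,  1.        ]])}
{'camera_matrix': array([[349.38844294,   0.        , 324.92856726],
       [  0.        , 349.38844294, 234.08196133],
       [  0.        ,   0.        ,   1.        ]]), 'k1': 0.006561491637854866, 'mount': array([[ 1.65326768e-04, -9.51158091e-01, -3.08704160e-01,
         7.83255597e-02],
       [ 9.99998484e-01, -3.77909672e-04,  1.69993938e-03,
        -2.80435606e-06],
       [-1.73357338e-03, -3.08703973e-01,  9.51156586e-01,
         3.06782533e-02],
       [ 0.00000000e+00,  0.00000000e+00,  0.00000000e+00,
         1.00000000e+00]])}
```

View pics/top0.png

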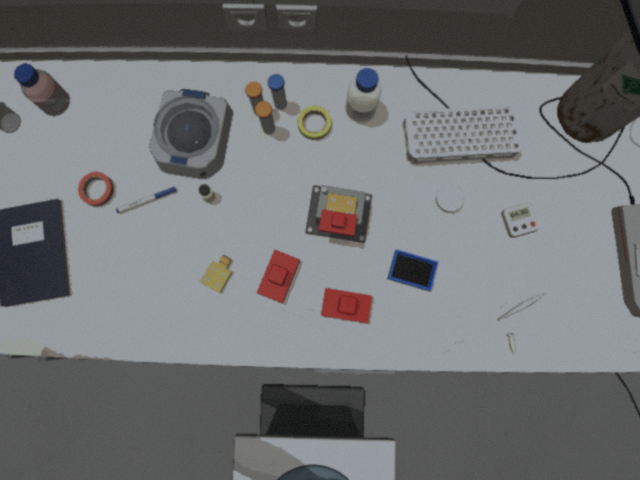

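View pics/side0.png

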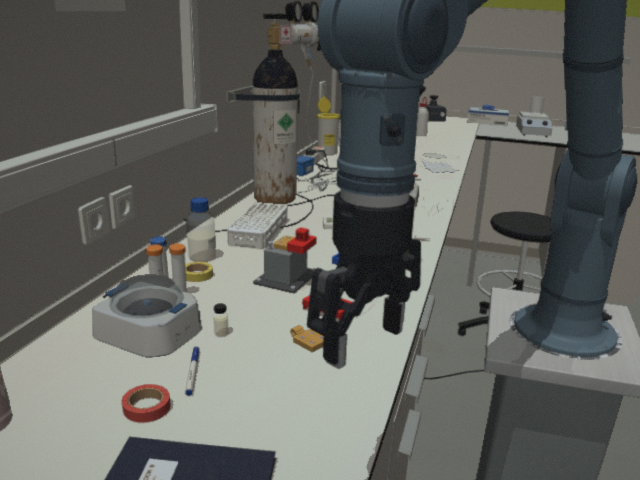

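The top view shows three red caps: one on the grey block at (338,222), and two on the bench at (279,276) and (347,305). The leaf is at (217,273), the holder at (413,270), the vial at (206,192) and the dish at (450,199). The cap on the block fits the description, since it sits over the fixed knuckles and looks smallest. Next I'll measure all of them.

```bash
cat > h.py <<'E'
import numpy as np, cv2
from scipy.spatial.transform import Rotation as R
from rig import telemetry, viewer
def pose(s):
    T=np.eye(4); q=s["eef_rot"]; T[:3,:3]=R.from_quat([q[1],q[2],q[3],q[0]]).as_matrix(); T[:3,3]=s["ee_pos"]; return T
def cam(n,T=None):
    p=viewer.camera_params(n); W=p["world_from_camera"] if n!="wrist" else T@p["mount"]
    return p["camera_matrix"],p["k1"],W
def ray(c,uv):
    K,k,W=c; d=np.array([k,0,0,0,0.])
    a=cv2.undistortPoints(np.float64(uv).reshape(-1,1,2),K,d).reshape(-1,2)
    return W[:3,3],np.c_[a,np.ones(len(a))]@W[:3,:3].T
def plane(c,uv,z):
    o,d=ray(c,uv); return (o+d*((z-o[2])/d[:,2])[:,None])
def proj(c,P):
    K,k,W=c; Pc=(np.float64(P).reshape(-1,3)-W[:3,3])@W[:3,:3]
    return cv2.projectPoints(Pc,np.zeros(3),np.zeros(3),K,np.array([k,0,0,0,0.]))[0].reshape(-1,2)
RNG={"red":[((0,150,60),(6,255,255)),((174,150,60),(180,255,255))],"brass":[((14,90,60),(28,255,255))],"blue":[((105,150,40),(130,255,255))]}
def mask(im,name):
    h=cv2.cvtColor(im,cv2.COLOR_RGB2HSV); return sum(cv2.inRange(h,a,b) for a,b in RNG[name]).astype(np.uint8)
def blobs(m,amin=80):
    return [c for c in cv2.findContours(m,cv2.RETR_EXTERNAL,cv2.CHAIN_APPROX_NONE)[0] if cv2.contourArea(c)>amin]
E
python3 - <<'E'
from h import *
c=cam("top"); im=cv2.imread("pics/top0.png")[:,:,::-1].copy()
for n in RNG:
    for b in blobs(mask(im,n)):
        u=b.reshape(-1,2).mean(0)
        for z in (0,.012,.018,.103):
            P=plane(c,b.reshape(-1,2),z)[:,:2].astype(np.float32)*1000
            (cx,cy),(w,h),a=cv2.minAreaRect(P)
            print(n,u.round(),cv2.contourArea(b),"z",z,np.round([cx,cy,w,h,a],1))
cv2.imwrite("pics/crop0.png",cv2.resize(im[150:330,190:470],None,fx=2.85,fy=2.85,interpolation=cv2.INTER_CUBIC)[:,:,::-1])
E
```

```text
red [346. 305.] 1122.0 z 0 [413.5 -55.7  92.8  52.9  82.1]
red [346. 305.] 1122.0 z 0.012 [412.9 -54.9  91.8  52.3  82.1]
red [346. 305.] 1122.0 z 0.018 [412.7 -54.5  91.3  52.   82.1]
red [346. 305.] 1122.0 z 0.103 [408.6 -49.1  84.1  47.9  82.1]
red [278. 276.] 1093.5 z 0 [469.3  84.4  53.4  92.1  70.2]
red [278. 276.] 1093.5 z 0.012 [468.1  83.7  52.8  91.1  70.2]
red [278. 276.] 1093.5 z 0.018 [467.5  83.3  52.5  90.6  70.2]
red [278. 276.] 1093.5 z 0.103 [459.1  77.8  48.3  83.4  70.2]
red [338. 223.] 642.0 z 0 [584.8 -34.8  74.1  43.4  81.2]
red [338. 223.] 642.0 z 0.012 [582.4 -34.3  73.3  42.9  81.2]
red [338. 223.] 642.0 z 0.018 [581.1 -34.   72.9  42.7  81.2]
red [338. 223.] 642.0 z 0.103 [563.7 -30.2  67.1  39.3  81.2]
brass [218. 273.] 549.0 z 0 [473.8 207.4  44.7  68.6  62.7]
brass [218. 273.] 549.0 z 0.012 [472.5 205.2  44.2  67.8  62.7]
brass [218. 273.] 549.0 z 0.018 [471.9 204.2  44.   67.4  62.7]
brass [218. 273.] 549.0 z 0.103 [463.1 189.2  40.5  62.1  62.7]
brass [341. 203.] 416.5 z 0 [625.5 -41.1  61.1  35.6  82.9]
brass [341. 203.] 416.5 z 0.012 [622.6 -40.5  60
[... 459 characters left out ...]
ss [253.  89.] 152.5 z 0.012 [873.8 155.5  33.4  30.6   3. ]
brass [253.  89.] 152.5 z 0.018 [871.  154.7  33.2  30.5   3. ]
brass [253.  89.] 152.5 z 0.103 [830.6 143.6  30.6  28.    3. ]
blue [413. 270.] 1184.5 z 0 [ 489.6 -191.5   89.    60.6   74.8]
blue [413. 270.] 1184.5 z 0.012 [ 488.1 -189.3   88.    60.    74.8]
blue [413. 270.] 1184.5 z 0.018 [ 487.4 -188.1   87.5   59.6   74.8]
blue [413. 270.] 1184.5 z 0.103 [ 477.4 -172.1   80.6   54.9   74.8]
blue [24. 73.] 201.5 z 0 [915.8 691.1  44.8  38.8  48.9]
blue [24. 73.] 201.5 z 0.012 [909.7 683.6  44.3  38.4  48.9]
blue [24. 73.] 201.5 z 0.018 [906.6 679.9  44.1  38.2  48.9]
blue [24. 73.] 201.5 z 0.103 [863.4 627.2  40.6  35.1  48.9]
```

View pics/crop0.png

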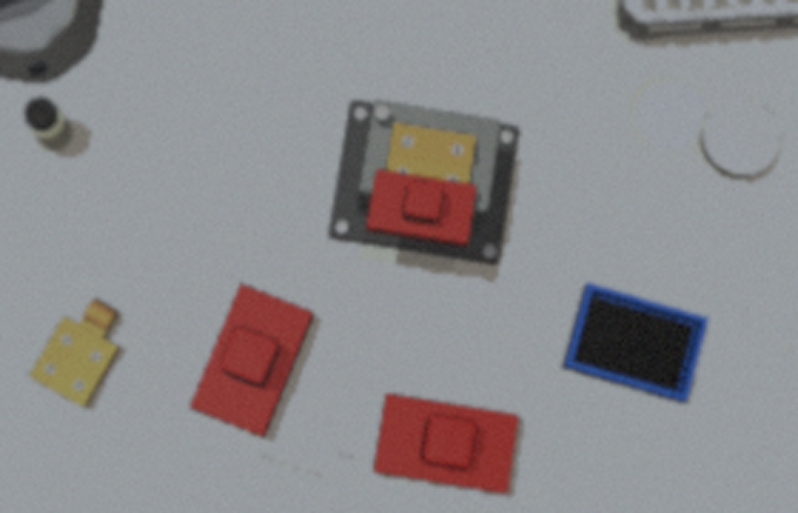

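The crop confirms it. The cap on the block measures 67x39 mm, against about 91x52 mm for the two decoys, so it is the smallest and the one meant. On the way there I'll take a wrist look at the leaf.

```bash
cat >> h.py <<'E'
def go(T,p,ydeg):
    """shares for tool to reach p with tool y at world angle ydeg (deg)"""
    cur=np.degrees(np.arctan2(T[1,1],T[0,1])); d=(ydeg-cur+180)%360-180
    print("now",T[:3,3].round(4),"y-ang",round(cur,1),"tilt",T[:3,2].round(3),"| shares",((np.array(p)-T[:3,3])@T[:3,:3]/.12).round(3),"turn",round(-np.radians(d)/1.5,3))
E
for i in 1 2 3; do :; done
python3 -m pendant '[[1,[-0.4,-0.3,0],0],[1,[-0.85,-0.7,0],0],[1,[-0.85,-0.7,0],0],[1,[-0.85,-0.7,0],0],[1,[-0.85,-0.7,0],0],[1,[-0.85,-0.7,0],0],[1,[-0.85,-0.7,0],0],[1,[-0.85,-0.7,0],0],[1,[-0.85,-0.7,0],0],[1,[-0.85,-0.7,0],0]]'
```

```text
t: 1.1
ee_pos: [0.3427, 0.4621, 0.4046]
eef_rot: [-0.0, 0.228, 0.974, -0.0]
wrist_force: [0.2, -0.9, -0.3]
gripper_width: 0.0856
finger_force: 0.0
```

```bash

python3 -m pendant '[[1,[-0.4,-0.3,0],0],[1,[-0.85,-0.7,0],0],[1,[-0.85,-0.7,0],0],[1,[-0.85,-0.7,0],0],[1,[-0.85,-0.7,0],0],[1,[-0.85,-0.7,0],0],[1,[-0.85,-0.7,0],0],[1,[-0.85,-0.7,0],0],[1,[-0.85,-0.7,0],0],[1,[-0.85,-0.7,0],0]]'
python3 -m pendant '[[1,[-0.4,-0.3,0],0],[1,[-0.85,-0.7,0],0],[1,[-0.85,-0.7,0],0],[1,[-0.85,-0.7,0],0],[1,[-0.85,-0.7,0],0],[1,[-0.85,-0.7,0],0],[1,[-0.85,-0.7,0],0],[1,[-0.85,-0.7,0],0],[1,[-0.85,-0.7,0],0],[1,[-0.85,-0.7,0],0]]'
python3 - <<'E'
from h import *
T=pose(telemetry.get_state()); im=viewer.capture("wrist"); cv2.imwrite("pics/w1.png",im[:,:,::-1]); np.save("w1.npy",T)
c=cam("wrist",T)
for n in RNG:
    for b in blobs(mask(im,n),300):
        P=plane(c,b.reshape(-1,2),.012)[:,:2].astype(np.float32)*1000
        print(n,b.reshape(-1,2).mean(0),cv2.contourArea(b),np.round(np.hstack([*cv2.minAreaRect(P)]),1))
go(T,[.56,-.03,.40],81.5)
E
```

```text
t: 2.1
ee_pos: [0.3968, 0.3415, 0.4046]
eef_rot: [-0.0, 0.228, 0.974, -0.0]
wrist_force: [-0.3, -0.1, -1.2]
gripper_width: 0.0853
finger_force: 0.0
t: 3.1
ee_pos: [0.4509, 0.2209, 0.4046]
eef_rot: [-0.0, 0.228, 0.974, -0.0]
wrist_force: [0.2, 1.4, 0.8]
gripper_width: 0.0855
finger_force: 0.0
red [135.33333333 448.92753623] 367.5 [ 646.8 -160.9   29.5   35.    80.4]
red [ 89.08032129 276.40160643] 4446.5 [414.3 -57.6 113.5  57.   82.3]
red [217.58947368 260.43859649] 4043.5 [467.9  78.9  62.6 101.1  69.9]
red [610.57992565 250.24163569] 948.5 [643.3 477.8  59.8  73.2  79.1]
brass [320.91 218.27] 2178.0 [472.4 206.2  45.4  71.   62.8]
blue [ 36.06451613 364.80645161] 1605.0 [ 489.7 -187.7  105.2   71.    75.6]
now [0.4509 0.2209 0.4046] y-ang 63.7 tilt [-0. -0. -1.] | shares [-1.743 -1.47   0.038] turn -0.208
```

View pics/w1.png

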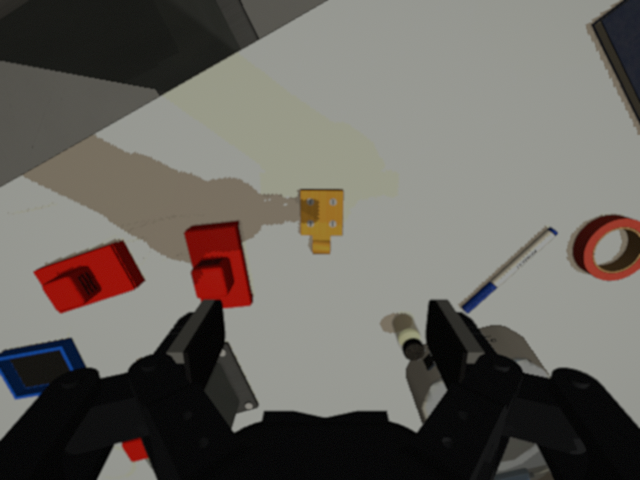

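Leaf (321,218) matches the top view: 71x45 mm, yaw about -27°. The fingers and vial (410,345) are clear of it.

```bash

python3 -m pendant '[[1,[-0.4,-0.3,0],0],[1,[-0.87,-0.735,0],0],[1,[-0.87,-0.735,0],0],[1,[-0.87,-0.735,0],0],[1,[-0.87,-0.735,0],0],[1,[-0.87,-0.735,0],0],[1,[-0.87,-0.735,0],0],[1,[-0.87,-0.735,0],0],[1,[-0.87,-0.735,0],0],[1,[-0.87,-0.735,0],0]]'
python3 -m pendant '[[1,[-0.4,-0.3,0],0],[1,[-0.87,-0.735,0],-0.1],[1,[-0.87,-0.735,0],-0.208],[1,[-0.87,-0.735,0],-0.208],[1,[-0.87,-0.735,0],-0.208],[1,[-0.87,-0.735,0],-0.208],[1,[-0.87,-0.735,0],-0.208],[1,[-0.87,-0.735,0],-0.208],[1,[-0.87,-0.735,0],-0.208],[1,[-0.87,-0.735,0],-0.208]]'
python3 - <<'E'
from h import *
s=telemetry.get_state();T=pose(s); im=viewer.capture("wrist"); cv2.imwrite("pics/w2.png",im[:,:,::-1]); np.save("w2.npy",T)
c=cam("wrist",T); print(s["qpos"].round(2))
for n in RNG:
    for b in blobs(mask(im,n),300):
      for z in (.018,.093,.103):
        P=plane(c,b.reshape(-1,2),z)[:,:2].astype(np.float32)*1000
        print(n,z,b.reshape(-1,2).mean(0),cv2.contourArea(b),np.round(np.hstack([*cv2.minAreaRect(P)]),1))
E
```

```text
t: 4.15
ee_pos: [0.5052, 0.0955, 0.4047]
eef_rot: [-0.0, 0.228, 0.974, 0.0]
wrist_force: [-0.9, 0.4, -0.6]
gripper_width: 0.0857
finger_force: 0.0
t: 5.15
ee_pos: [0.5596, -0.0298, 0.4047]
eef_rot: [0.0, 0.074, 0.997, 0.0]
wrist_force: [-0.2, -0.1, 0.1]
gripper_width: 0.0854
finger_force: 0.0
[-0.41  0.22  0.45  1.83 -0.11  1.11  1.5 ]
red 0.018 [324.6770428  226.27626459] 4047.5 [588.7 -34.   90.4  56.   82.3]
red 0.093 [324.6770428  226.27626459] 4047.5 [566.2 -30.8  71.3  44.2  82.3]
red 0.103 [324.6770428  226.27626459] 4047.5 [563.2 -30.3  68.8  42.6  82.3]
red 0.018 [429.21884498  84.72644377] 6467.5 [467.   83.3  58.2  94.8  69.9]
red 0.093 [429.21884498  84.72644377] 6467.5 [470.2  61.9  45.9  74.8  69.9]
red 0.103 [429.21884498  84.72644377] 6467.5 [470.6  59.   44.3  72.1  69.9]
red 0.018 [272.62241888  45.92035398] 7074.5 [412.9 -55.8  94.5  56.9  82.4]
red 0.093 [272.62241888  45.92035398] 7074.5 [427.5 -47.9  74.6  44.9  82.4]
red 0.103 [272.62241888  45.92035398] 7074.5 [429.4 -46.9  72.   43.3  82.4]
brass 0.018 [532.18292683 457.95121951] 496.0 [952.7 193.1  50.4  30.
[... 658 characters left out ...]
433 268.95876289] 2097.0 [637.1 -41.5  73.3  40.9  81.5]
brass 0.093 [324.43814433 268.95876289] 2097.0 [604.5 -36.6  57.9  32.3  81.5]
brass 0.103 [324.43814433 268.95876289] 2097.0 [600.1 -36.   55.8  31.2  81.5]
brass 0.018 [556.26356589  71.59302326] 3407.0 [473.2 201.   46.9  70.5  63.4]
brass 0.093 [556.26356589  71.59302326] 3407.0 [475.1 154.7  37.   55.6  63.4]
brass 0.103 [556.26356589  71.59302326] 3407.0 [475.3 148.6  35.7  53.6  63.4]
blue 0.018 [156.03311258 152.0794702 ] 5551.0 [ 488.8 -187.9   91.4   60.5   75.2]
blue 0.093 [156.03311258 152.0794702 ] 5551.0 [ 487.4 -152.2   72.2   47.7   75.2]
blue 0.103 [156.03311258 152.0794702 ] 5551.0 [ 487.2 -147.5   69.6   46.    75.2]
```

View pics/w2.png

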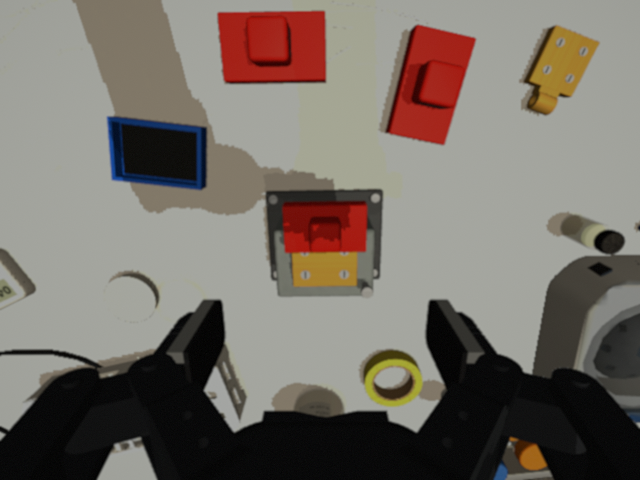

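The wrist view shows the cap at (325,226), 69x43 mm in plane z=103, with holder, leaf and dish where expected. The two views agree on the cap centre, (564,-30). Now I'll grip the knob along y.

```bash

python3 -m pendant '[[1,[-0.04,0,0.35],0],[1,[-0.04,0,0.7],0],[1,[-0.04,0,0.9],0],[1,[-0.04,0,1],0],[1,[-0.04,0,1],0],[0,[-0.04,0,1],0],[0,[-0.04,0,1],0],[0,[-0.04,0,1],0],[0,[-0.04,0,1],0],[0,[-0.04,0,1],0]]'
python3 -m pendant '[[0,[0,0,0.045],0],[0,[0,0,0.045],0],[-1,[0,0,0.045],0],[-1,[0,0,0.045],0],[-1,[0,0,0.045],0],[-1,[0,0,0.045],0],[-1,[0,0,0.045],0],[-1,[0,0,0.045],0],[-1,[0,0,0.045],0],[-1,[0,0,0.045],0]]'
```

```text
t: 6.2
ee_pos: [0.5646, -0.0311, 0.2853]
eef_rot: [0.001, 0.074, 0.997, 0.0]
wrist_force: [-0.9, -0.8, 0.7]
gripper_width: 0.0428
finger_force: 0.0
t: 7.2
ee_pos: [0.5644, -0.0311, 0.2792]
eef_rot: [-0.0, 0.074, 0.997, -0.0]
wrist_force: [-0.6, -0.7, -0.4]
gripper_width: 0.0223
finger_force: 59.8
```

```bash

python3 -m pendant '[[-1,[0,0,-0.08],0],[-1,[0,0,-0.16],0],[-1,[0,0,-0.24],0],[-1,[0,0,-0.34],0],[-1,[0,0,-0.44],0],[-1,[0,0,-0.54],0],[-1,[0,0,-0.62],0],[-1,[0,0,-0.66],0],[-1,[0,0,-0.66],0],[-1,[0,0,-0.66],0]]'
python3 - <<'E'
from h import *
T=pose(telemetry.get_state()); im=viewer.capture("wrist"); cv2.imwrite("pics/w3.png",im[:,:,::-1]); np.save("w3.npy",T)
go(T,[.489,-.188,.358],75.1)
E
```

```text
t: 8.2
ee_pos: [0.5642, -0.031, 0.3582]
eef_rot: [-0.0, 0.074, 0.997, -0.0]
wrist_force: [0.2, -0.2, 0.1]
gripper_width: 0.0228
finger_force: 59.8
now [ 0.5642 -0.031   0.3582] y-ang 81.5 tilt [-0.001  0.    -1.   ] | shares [ 0.426 -1.386  0.002] turn 0.074
```

View pics/w3.png

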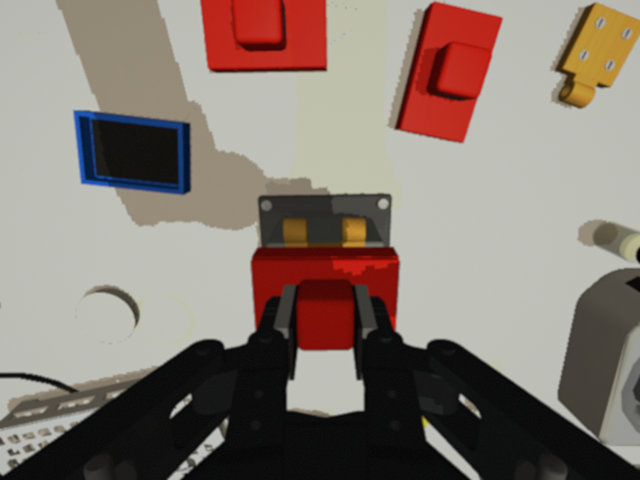

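The cap is held level, knob up, with its tray at (258-397, 250-340) and the fixed knuckles exposed at (295,232) and (354,232). On to the holder.

```bash

python3 -m pendant '[[-1,[0.05,-0.15,0],0],[-1,[0.12,-0.4,0],0],[-1,[0.213,-0.693,0],0],[-1,[0.3,-0.96,0],0.04],[-1,[0.305,-0.99,0],0.074],[-1,[0.305,-0.99,0],0.074],[-1,[0.305,-0.99,0],0.074],[-1,[0.305,-0.99,0],0.074],[-1,[0.305,-0.99,0],0.074],[-1,[0.305,-0.99,0],0.074]]'
python3 - <<'E'
from h import *
T=pose(telemetry.get_state()); go(T,[.489,-.188,.298],75.1)
im=viewer.capture("wrist"); c=cam("wrist",T)
for b in blobs(mask(im,"blue"),1000):
    P=plane(c,b.reshape(-1,2),.018)[:,:2].astype(np.float32)*1000
    print(b.reshape(-1,2).min(0),b.reshape(-1,2).max(0),np.round(np.hstack([*cv2.minAreaRect(P)]),1))
# block: knuckles etc from earlier wrist picture w3: brass blobs
T3=np.load("w3.npy");c=cam("wrist",T3); im=cv2.imread("pics/w3.png")[:,:,::-1].copy()
for b in blobs(mask(im,"brass"),150):
    u=b.reshape(-1,2);print(u.min(0),u.max(0)); 
    P=plane(c,u,.099)[:,:2].astype(np.float32)*1000
    print(np.round(np.hstack([*cv2.minAreaRect(P)]),1))
E
```

```text
t: 9.25
ee_pos: [0.5109, -0.1424, 0.3584]
eef_rot: [-0.0, 0.129, 0.992, -0.0]
wrist_force: [-1.0, -0.6, -1.5]
gripper_width: 0.0227
finger_force: 59.9
now [ 0.5109 -0.1424  0.3584] y-ang 75.2 tilt [-0.  0. -1.] | shares [ 0.08  -0.414  0.503] turn 0.002
[216 166] [316 232] [ 488.  -189.5   87.9   60.7   75.2]
[282 217] [366 247]
[558.6 -30.6  57.8  21.6  81.5]
[559   3] [639 107]
[476.8 142.7  34.9  52.   62.9]
```

```bash

python3 -m pendant '[[-1,[0.04,-0.2,0],0],[-1,[0.08,-0.41,0],0],[-1,[0.08,-0.42,0.1],0],[-1,[0.08,-0.42,0.3],0],[-1,[0.08,-0.42,0.5],0],[-1,[0.08,-0.42,0.7],0],[-1,[0.08,-0.42,0.8],0],[-1,[0.08,-0.42,0.8],0],[-1,[0.08,-0.42,0.8],0],[-1,[0.08,-0.42,0.8],0]]'
python3 - <<'E'
from h import *
T=pose(telemetry.get_state()); go(T,[.4883,-.1885,.199],75.1)
im=viewer.capture("wrist"); cv2.imwrite("pics/w4.png",im[:,:,::-1]); c=cam("wrist",T)
for n,z in (("blue",.018),("red",T[2,3]-.176)):
  for b in blobs(mask(im,n),1000):
    P=plane(c,b.reshape(-1,2),z)[:,:2].astype(np.float32)*1000
    print(n,b.reshape(-1,2).min(0),b.reshape(-1,2).max(0),np.round(np.hstack([*cv2.minAreaRect(P)]),1))
E
```

```text
t: 10.3
ee_pos: [0.4892, -0.1896, 0.2637]
eef_rot: [0.001, 0.129, 0.992, -0.0]
wrist_force: [0.1, 0.1, -0.8]
gripper_width: 0.0227
finger_force: 59.9
now [ 0.4892 -0.1896  0.2637] y-ang 75.1 tilt [ 0.003 -0.    -1.   ] | shares [0.011 0.007 0.539] turn 0.0
blue [254 195] [394 246] [ 472.8 -185.7   88.5   33.8   75.5]
red [251 246] [398 349] [ 491.  -189.9   66.3   53.5   75.7]
red [429   0] [625 124] [412.9 -92.3  69.7  38.1  82.3]
```

View pics/w4.png

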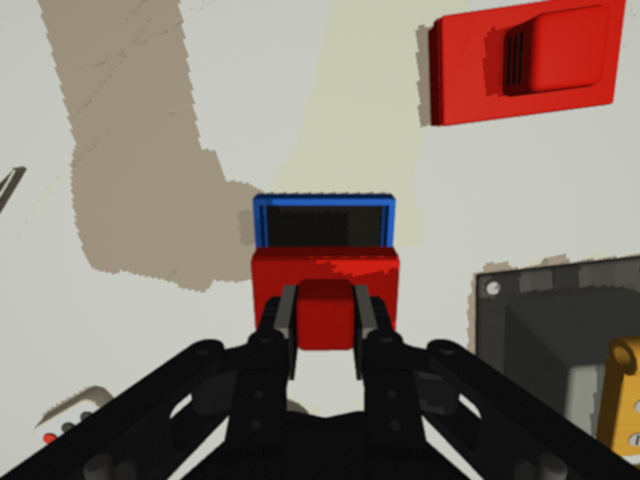

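The cap is centred on the holder sideways: cap (251-398), holder (254-394). Now I'll lower it, release, and retreat upwards.

```bash

python3 -m pendant '[[-1,[0.015,0.005,0.1],0],[-1,[0.015,0.005,0.2],0],[-1,[0.015,0.005,0.3],0],[-1,[0.015,0.005,0.4],0],[-1,[0.015,0.005,0.47],0],[-1,[0.015,0.005,0.51],0],[-1,[0.015,0.005,0.53],0],[-1,[0.015,0.005,0.535],0],[-1,[0.015,0.005,0.535],0],[-1,[0.015,0.005,0.535],0]]'
```

```text
t: 11.35
ee_pos: [0.4868, -0.1886, 0.1987]
eef_rot: [0.0, 0.13, 0.992, 0.0]
wrist_force: [-1.8, 0.2, 3.0]
gripper_width: 0.0231
finger_force: 60.4
```

```bash

python3 -m pendant '[[-0.3,[0,0,0],0],[0.1,[0,0,0],0],[0.1,[0,0,0],0],[0.1,[0,0,-0.02],0],[0.1,[0,0,-0.1],0],[0.1,[0,0,-0.3],0],[0.3,[0,0,-0.6],0],[0.5,[0,0,-0.9],0],[0.8,[0,0,-1],0],[1,[0,0,-1],0]]'
python3 - <<'E'
from h import *
T=pose(telemetry.get_state())
im=viewer.capture("wrist"); cv2.imwrite("pics/w5.png",im[:,:,::-1]); c=cam("wrist",T)
for n,z in (("blue",.018),("red",.022)):
  for b in blobs(mask(im,n),1000):
    P=plane(c,b.reshape(-1,2),z)[:,:2].astype(np.float32)*1000
    print(n,b.reshape(-1,2).min(0),b.reshape(-1,2).max(0),np.round(np.hstack([*cv2.minAreaRect(P)]),1))
a=np.radians(-27.2); lc=np.array([.4724,.2057])-.011*np.array([np.cos(a),np.sin(a)]); print(lc)
go(T,[*lc,.32],62.8)
E
```

```text
t: 12.35
ee_pos: [0.4878, -0.1889, 0.321]
eef_rot: [0.003, 0.13, 0.992, 0.0]
wrist_force: [0.5, -1.5, -0.3]
gripper_width: 0.0851
finger_force: 0.0
blue [267 181] [379 255] [ 487.  -189.5   88.3   62.1   75.1]
red [281 194] [368 244] [ 486.5 -187.9   68.8   41.4   75.1]
red [410  21] [554 123] [412.8 -55.4  96.7  54.7  82.3]
[0.46261642 0.21072808]
now [ 0.4878 -0.1889  0.321 ] y-ang 75.1 tilt [ 0.006 -0.001 -1.   ] | shares [1.058 3.164 0.005] turn 0.143
```

View pics/w5.png

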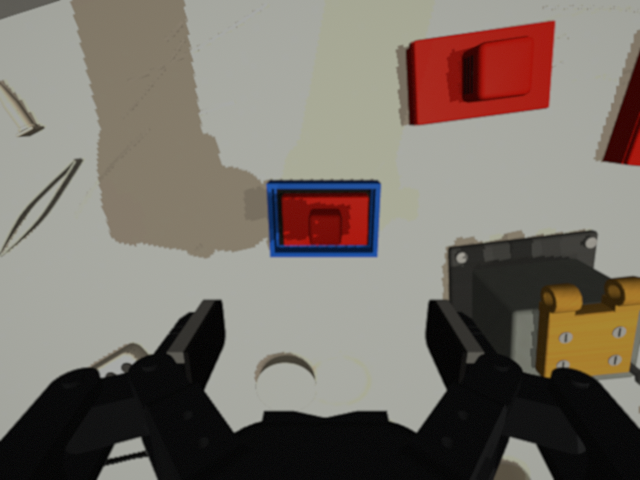

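The cap stands in the holder at (325,219), within 2 mm of the middle and let go. Heading to the leaf, with a hinge measurement on the way.

```bash

python3 -m pendant '[[1,[0.1,0.4,0],0],[1,[0.24,0.8,0],0],[1,[0.3,1,0],0],[1,[0.3,1,0],0],[1,[0.3,1,0],0],[1,[0.3,1,0],-0.071],[1,[0.3,1,0],-0.071],[1,[0.3,1,0],-0.071],[1,[0.3,1,0],-0.071],[1,[0.3,1,0],-0.071]]'
python3 - <<'E'
from h import *
T=pose(telemetry.get_state())
im=viewer.capture("wrist"); cv2.imwrite("pics/w6.png",im[:,:,::-1]); np.save("w6.npy",T)
t=viewer.capture("top"); cv2.imwrite("pics/top6.png",t[:,:,::-1])
c=cam("wrist",T)
for b in blobs(mask(im,"brass"),500):
    u=b.reshape(-1,2);P=plane(c,u,.093)[:,:2].astype(np.float32)*1000
    print(u.min(0),u.max(0),np.round(np.hstack([*cv2.minAreaRect(P)]),1))
go(T,[.4626,.2107,.32],62.8)
B=np.array([.5586,-.030]);a=np.radians(-8.3);Rm=np.array([[np.cos(a),-np.sin(a)],[np.sin(a),np.cos(a)]])
for n,P in {"kn tops":[(0,s*y,.099) for s in(1,-1) for y in(12.5,28.5)],"front":[(-9,s*y,.09) for s in(1,-1) for y in(12.5,28.5)]}.items():
    for p in P: print(n,p,proj(c,[*(B+Rm@np.array(p[:2])/1000),p[2]]).round(1))
cv2.imwrite("pics/crop6.png",cv2.resize(im[160:360,200:460],None,fx=3,fy=3,interpolation=cv2.INTER_CUBIC)[:,:,::-1])
E
```

```text
t: 13.4
ee_pos: [0.4827, -0.0637, 0.3181]
eef_rot: [-0.0, 0.077, 0.997, -0.0]
wrist_force: [0.1, 0.5, -0.4]
gripper_width: 0.0852
finger_force: 0.0
[348 342] [436 430] [584.1 -33.9  58.7  73.5  82.2]
now [ 0.4827 -0.0637  0.3181] y-ang 81.1 tilt [-0. -0. -1.] | shares [ 0.519  2.233 -0.016] turn 0.213
kn tops (0, 12.5, 0.099) [[414.3 362.3]]
kn tops (0, 28.5, 0.099) [[439.2 362.1]]
kn tops (0, -12.5, 0.099) [[375.4 362.7]]
kn tops (0, -28.5, 0.099) [[350.5 362.9]]
front (-9, 12.5, 0.09) [[411.9 341.9]]
front (-9, 28.5, 0.09) [[436.1 341.7]]
front (-9, -12.5, 0.09) [[374.  342.2]]
front (-9, -28.5, 0.09) [[349.7 342.5]]
```

View pics/crop6.png

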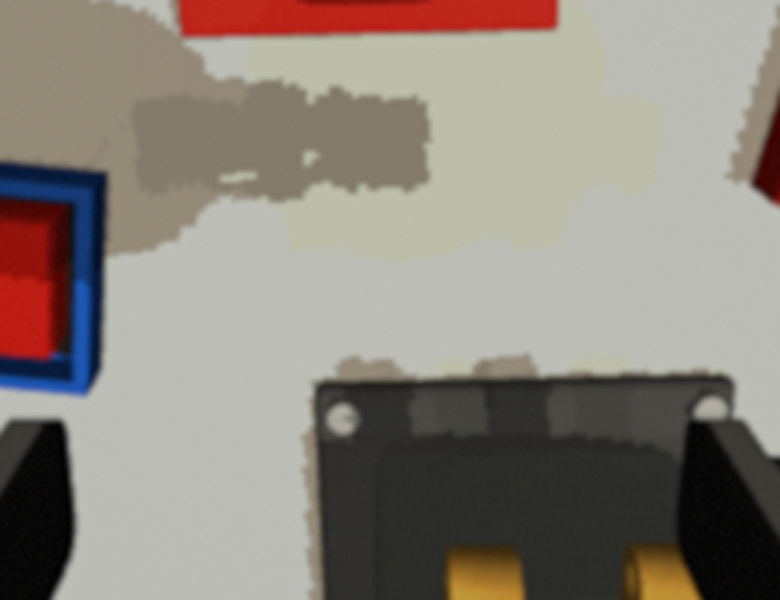

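The crop shows the fixed knuckles' front at row 342 and the left knuckle at 349-375. That matches the block at (558.6,-30.0) with yaw about -8.2° to within 1 px. On to the leaf.

```bash

python3 -m pendant '[[1,[0.06,0.4,0],0],[1,[0.16,0.8,0],0],[1,[0.23,1,0],0],[1,[0.23,1,0],0],[1,[0.23,1,0],0],[1,[0.23,1,0],0],[1,[0.23,1,0],0],[1,[0.23,1,0],0],[1,[0.23,1,0],0],[1,[0.23,1,0],0]]'
python3 -m pendant '[[1,[0.06,0.4,0],0],[1,[0.16,0.8,0],0],[1,[0.23,1,0],0],[1,[0.29,1,0],0.1],[1,[0.29,1,0],0.213],[1,[0.29,1,0],0.213],[1,[0.29,1,0],0.213],[1,[0.29,1,0],0.213],[1,[0.29,1,0],0.213],[1,[0.29,1,0],0.213]]'
python3 - <<'E'
from h import *
T=pose(telemetry.get_state())
im=viewer.capture("wrist"); cv2.imwrite("pics/w7.png",im[:,:,::-1]); np.save("w7.npy",T)
c=cam("wrist",T)
for b in blobs(mask(im,"brass"),500):
    u=b.reshape(-1,2);P=plane(c,u,.012)[:,:2].astype(np.float32)*1000
    print(u.min(0),u.max(0),np.round(np.hstack([*cv2.minAreaRect(P)]),1))
go(T,[.4626,.2107,.18],62.8)
c=cam("top");t=cv2.imread("pics/top6.png")[:,:,::-1].copy()
for b in blobs(mask(t,"brass"),300):
    u=b.reshape(-1,2);P=plane(c,u,.093)[:,:2].astype(np.float32)*1000
    print("top",u.min(0),u.max(0),np.round(np.hstack([*cv2.minAreaRect(P)]),1))
E
```

```text
t: 14.5
ee_pos: [0.4739, 0.0592, 0.3183]
eef_rot: [0.0, 0.077, 0.997, -0.0]
wrist_force: [-1.0, 0.2, -0.1]
gripper_width: 0.0854
finger_force: 0.0
t: 15.5
ee_pos: [0.4579, 0.1833, 0.3183]
eef_rot: [0.0, 0.234, 0.972, 0.0]
wrist_force: [-0.2, 0.3, -0.2]
gripper_width: 0.0855
finger_force: 0.0
[329 181] [386 264] [472.3 205.9  45.9  70.9  62.9]
now [0.4579 0.1833 0.3183] y-ang 62.9 tilt [ 0.  0. -1.] | shares [0.07  0.221 1.152] turn 0.001
top [202 256] [230 291] [464.1 190.8  41.   62.7  62.7]
top [322 193] [349 229] [585.9 -25.8  41.2  70.2  80.7]
```

```bash

python3 -m pendant '[[1,[0.07,0.22,0.1],0],[1,[0.07,0.22,0.4],0],[1,[0.07,0.22,0.7],0],[1,[0.07,0.22,0.9],0],[1,[0.07,0.22,1],0],[0.6,[0.07,0.22,1],0],[0.6,[0.07,0.22,1],0],[0.6,[0.07,0.22,1],0],[0.6,[0.07,0.22,1],0],[0.6,[0.07,0.22,1],0]]'
python3 - <<'E'
from h import *
T=pose(telemetry.get_state()); go(T,[.4625,.2109,.1725],62.9)
im=viewer.capture("wrist");c=cam("wrist",T)
for b in blobs(mask(im,"brass"),500):
    u=b.reshape(-1,2);P=plane(c,u,.012)[:,:2].astype(np.float32)*1000
    print(u.min(0),u.max(0),np.round(np.hstack([*cv2.minAreaRect(P)]),1))
E
```

```text
t: 16.55
ee_pos: [0.4628, 0.2112, 0.1993]
eef_rot: [0.001, 0.234, 0.972, 0.001]
wrist_force: [-0.0, -0.3, -0.1]
gripper_width: 0.0684
finger_force: 0.0
now [0.4628 0.2112 0.1993] y-ang 62.9 tilt [ 0.002  0.001 -1.   ] | shares [ 0.001 -0.004  0.224] turn 0.0
[276 235] [370 366] [471.7 206.3  45.6  74.   62.9]
```

```bash

python3 -m pendant '[[0.6,[0,0,0.1],0],[0.6,[0,0,0.18],0],[0.6,[0,0,0.22],0],[0.3,[0,0,0.22],0],[-1,[0,0,0.22],0],[-1,[0,0,0.22],0],[-1,[0,0,0.22],0],[-1,[0,0,0.22],0],[-1,[0,0,0.22],0],[-1,[0,0,0.22],0]]'
python3 - <<'E'
from h import *
T=pose(telemetry.get_state()); np.save("grip.npy",T)
a=np.radians(-27.1); u=np.array([np.cos(a),np.sin(a)])
h=np.array([.4723,.2059])-.011*u+.038*u; hole=np.array([*h,.009]); print("hole in tool",((hole-T[:3,3])@T[:3,:3]).round(4))
E
```

```text
t: 17.6
ee_pos: [0.4623, 0.2109, 0.1718]
eef_rot: [-0.0, 0.234, 0.972, -0.0]
wrist_force: [-0.6, 1.3, -1.0]
gripper_width: 0.0444
finger_force: 61.6
hole in tool [-3.820e-02  1.000e-04  1.628e-01]
```

Gripped. Lifting and going to above the gap.

```bash

python3 -m pendant '[[-1,[0,0,-0.05],0],[-1,[0,0,-0.15],0],[-1,[0,0,-0.3],0],[-1,[0,0,-0.5],0],[-1,[0,0,-0.7],0],[-1,[0,0,-0.85],0],[-1,[0,0,-0.95],0],[-1,[0,0,-1],0],[-1,[0,0,-1],0],[-1,[0,0,-1],0]]'
python3 - <<'E'
from h import *
T=pose(telemetry.get_state()); go(T,[.5208,-.0246,.315],81.8)
E
```

```text
t: 18.6
ee_pos: [0.4619, 0.2107, 0.2912]
eef_rot: [-0.001, 0.234, 0.972, -0.0]
wrist_force: [1.0, -0.1, -1.7]
gripper_width: 0.0445
finger_force: 61.6
now [0.4619 0.2107 0.2912] y-ang 62.9 tilt [-0.001 -0.001 -1.   ] | shares [-1.33  -1.523 -0.197] turn -0.22
```

```bash

python3 -m pendant '[[-1,[-0.05,-0.06,-0.1],0],[-1,[-0.15,-0.18,-0.2],0],[-1,[-0.3,-0.35,-0.2],0],[-1,[-0.45,-0.53,-0.2],0],[-1,[-0.58,-0.68,-0.2],0],[-1,[-0.66,-0.76,-0.2],0],[-1,[-0.66,-0.76,-0.2],0],[-1,[-0.66,-0.76,-0.2],0],[-1,[-0.66,-0.76,-0.2],0],[-1,[-0.66,-0.76,-0.2],0]]'
python3 -m pendant '[[-1,[-0.05,-0.06,0],-0.02],[-1,[-0.15,-0.18,0],-0.06],[-1,[-0.3,-0.35,0],-0.1],[-1,[-0.45,-0.53,0],-0.15],[-1,[-0.58,-0.68,0],-0.2],[-1,[-0.66,-0.76,0],-0.22],[-1,[-0.67,-0.765,0],-0.22],[-1,[-0.67,-0.765,0],-0.22],[-1,[-0.67,-0.765,0],-0.22],[-1,[-0.67,-0.765,0],-0.22]]'
python3 - <<'E'
from h import *
T=pose(telemetry.get_state()); go(T,[.5208,-.0246,.2528],81.8)
im=viewer.capture("wrist"); cv2.imwrite("pics/w8.png",im[:,:,::-1]); np.save("w8.npy",T)
cv2.imwrite("pics/side8.png",viewer.capture("side")[:,:,::-1]);cv2.imwrite("pics/top8.png",viewer.capture("top")[:,:,::-1])
c=cam("wrist",T)
print("hole",(T@[-.0382,.0001,.1628,1])[:3])
cv2.imwrite("pics/crop8.png",cv2.resize(im[180:380,200:460],None,fx=3,fy=3,interpolation=cv2.INTER_CUBIC)[:,:,::-1])
E
```

```text
t: 19.6
ee_pos: [0.4911, 0.0947, 0.3159]
eef_rot: [-0.0, 0.233, 0.972, 0.0]
wrist_force: [1.2, -0.4, -1.4]
gripper_width: 0.0441
finger_force: 61.6
t: 20.6
ee_pos: [0.5209, -0.0231, 0.3157]
eef_rot: [-0.0, 0.07, 0.998, 0.0]
wrist_force: [-0.5, 0.1, -1.0]
gripper_width: 0.0444
finger_force: 61.6
now [ 0.5209 -0.0231  0.3157] y-ang 82.0 tilt [-0.001  0.001 -1.   ] | shares [-0.001 -0.013  0.524] turn 0.002
hole [ 0.55868981 -0.02819517  0.15289084]
```

View pics/crop8.png

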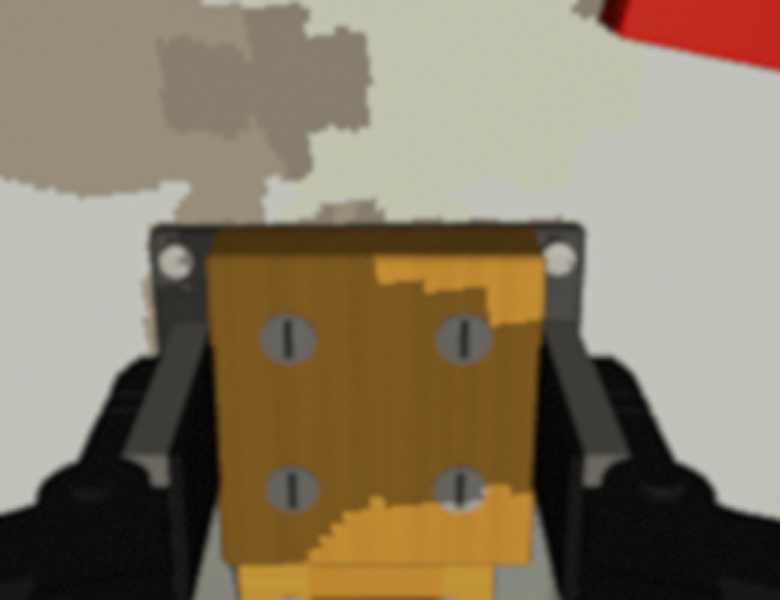

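The leaf is held square between the pads and level, with plate corners at crop (208,255), (545,255), (224,563) and (532,563). I'll check it and the flange against the expected geometry.

```bash
python3 - <<'E'
from h import *
T=np.load("w8.npy");c=cam("wrist",T)
f=lambda P:np.float64(P)/3+[200,180]
px=f([(208,255),(545,255),(224,563),(532,563)])
tool=lambda P:((P-T[:3,3])@T[:3,:3]*1000).round(1)
hz=T[2,3]-.1628
print("plate corners in tool",tool(plane(c,px,hz+.003)).tolist())
fl=plane(c,f([(152,228),(583,226)]),.008); print("flange front corners",fl.round(4).tolist(), "mid",fl.mean(0).round(4))
d=fl[1]-fl[0]; print("ang",np.degrees(np.arctan2(d[1],d[0])))
hd=plane(c,f([(175,261),(558,258)]),.010); print("front screws mid",hd.mean(0).round(4))
for n in ("w6","w3","w2"):
    im=cv2.imread(f"pics/{n}.png")[:,:,::-1].copy(); cc=cam("wrist",np.load(n+".npy"))
    g=cv2.cvtColor(im,cv2.COLOR_RGB2HSV); m=((g[:,:,2]<75)&(g[:,:,1]<80)).astype(np.uint8)*255
    p=proj(cc,[.535,-.03,.008])[0].astype(int); 
    x0,y0=p; w=m[y0-40:y0+30,x0-90:x0+90]
    # front flange edge rows -> extreme columns at row slightly behind front edge
    for z in (1,):
        for wx in (-42,-38,-34):
            a=np.radians(-8.2);B=np.array([.5586,-.03]);q=[]
            for s in (1,-1):
                # walk along block y at fixed x to find dark->light edge
                ys=np.arange(40,80,.2)*s
                P=np.array([[*(B+np.array([wx*np.cos(a)-y*np.sin(a),wx*np.sin(a)+y*np.cos(a)])/1000),.008] for y in ys])
                v=cv2.remap(g[:,:,2],proj(cc,P).astype(np.float32)[None],None,cv2.INTER_LINEAR)[0].astype(float)
                k=np.argmax(np.abs(np.convolve(v,np.r_[np.ones(8),-np.ones(8)],"valid"))); q.append(round(float(ys[k+7]),1))
            print(n,wx,q,"mid",np.mean(q).round(2))
E
```

```text
plate corners in tool [[23.4, -22.3, 159.8], [23.4, 22.6, 159.8], [-25.8, -22.3, 159.8], [-25.9, 23.2, 159.8]]
flange front corners [[0.5429, -0.0896, 0.008], [0.5595, 0.0315, 0.008]] mid [ 0.5512 -0.029   0.008 ]
ang 82.2062611844008
front screws mid [ 0.5602 -0.0306  0.01  ]
w6 -42 [57.4, -72.0] mid -7.3
w6 -38 [58.8, -58.4] mid 0.2
w6 -34 [62.0, -64.6] mid -1.3
w3 -42 [52.8, -69.6] mid -8.4
w3 -38 [43.0, -65.4] mid -11.2
w3 -34 [74.8, -60.8] mid 7.0
w2 -42 [74.0, -74.0] mid 0.0
w2 -38 [42.2, -71.2] mid -14.5
w2 -34 [62.6, -69.0] mid -3.2
```

Flange front mid plus its known offset gives the block origin (558.6,-30.0) and yaw -8.0, confirming the earlier values. Descending to just above the knuckles.

```bash

python3 -m pendant '[[-1,[0,-0.014,0.04],0],[-1,[0.002,-0.014,0.1],0],[-1,[0.002,-0.014,0.17],0],[-1,[0.002,-0.014,0.24],0],[-1,[0.002,-0.014,0.3],0],[-1,[0.002,-0.014,0.34],0],[-1,[0.002,-0.014,0.35],0],[-1,[0.002,-0.014,0.35],0],[-1,[0.002,-0.014,0.35],0],[-1,[0.002,-0.014,0.35],0]]'
python3 - <<'E'
from h import *
P=[]
for n in ("wrist","side","top","wrist","wrist"):
    P.append(pose(telemetry.get_state())); im=viewer.capture(n); cv2.imwrite(f"pics/{n}9.png",im[:,:,::-1])
T=P[-1].copy(); T[:3,3]=np.mean([p[:3,3] for p in P],0); np.save("w9.npy",T)
print(np.std([p[:3,3] for p in P],0)); go(T,[.5204,-.0247,.2528],82)
w=cv2.imread("pics/wrist9.png")[300:480,220:430]
s=cv2.imread("pics/side9.png"); c=cam("side"); q=proj(c,[.5586,-.03,.09])[0].astype(int); print(q)
s=s[q[1]-60:q[1]+60,q[0]-70:q[0]+70]
cv2.imwrite("pics/c9.png",np.vstack([cv2.resize(w,(420,360))[:300],cv2.resize(s,(420,300))]) if 0 else np.hstack([cv2.resize(w,(395,480)),cv2.resize(s,(400,480))]))
E
```

```text
t: 21.75
ee_pos: [0.5209, -0.0264, 0.2743]
eef_rot: [0.0, 0.071, 0.997, 0.0]
wrist_force: [-0.5, -0.7, -0.8]
gripper_width: 0.0445
finger_force: 61.6
[6.00020438e-05 1.67115420e-05 6.22442897e-05]
now [ 0.5208 -0.0263  0.2742] y-ang 81.8 tilt [ 0.001  0.    -1.   ] | shares [0.005 0.013 0.179] turn -0.002
[305 244]
```

View pics/c9.png

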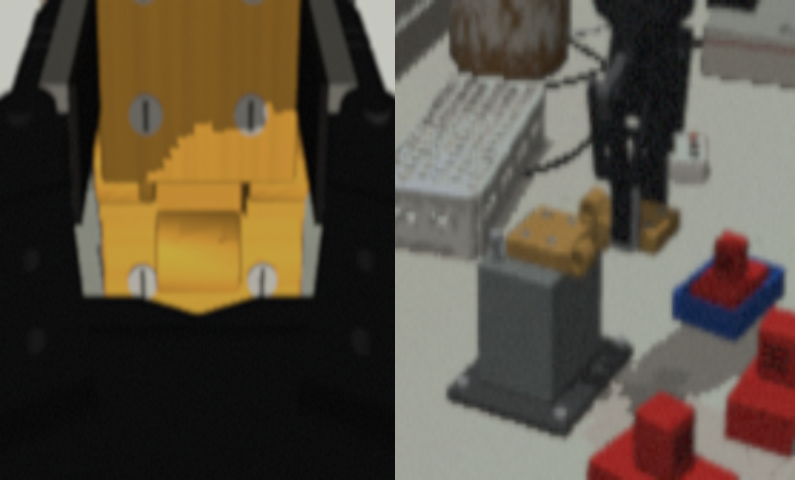

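Left panel: the leaf knuckle is above the gap (col 198) and the fixed leaf's centre is about 2 mm further right (202-205). That agrees with the computed 1.6 mm correction. The side view shows the leaf level. I'll correct sideways, then lower.

```bash

python3 -m pendant '[[-1,[0.005,0.008,0],0],[-1,[0.005,0.015,0],0],[-1,[0.005,0.015,0],0],[-1,[0.005,0.015,0.02],0],[-1,[0.005,0.015,0.04],0],[-1,[0.005,0.015,0.05],0],[-1,[0.005,0.015,0.05],0],[-1,[0.005,0.015,0.05],0],[-1,[0.005,0.015,0.05],0],[-1,[0.005,0.015,0.05],0]]'
python3 - <<'E'
from h import *
P=[]
for n in ("wrist","wrist","wrist","wrist"):
    s=telemetry.get_state();P.append(pose(s)); im=viewer.capture(n)
cv2.imwrite(f"pics/w10.png",im[:,:,::-1])
T=P[-1].copy(); T[:3,3]=np.mean([p[:3,3] for p in P],0); print(s["wrist_force"].round(1)); np.save("w10.npy",T)
go(T,[.5204,-.0247,.2528],82); c=cam("wrist",T)
# slots of the fixed-leaf screws and knuckle edges in the row band
v=im[300:480,220:430].astype(int); m=((v.max(2)-v.min(2))<40)&(v.max(2)>110)
n,l,st,ce=cv2.connectedComponentsWithStats(m.astype(np.uint8)); 
for i in range(1,n):
    if 60<st[i,4]<500:
        p=ce[i]+[220,300]; X=plane(c,p,.094)[0]; a=np.radians(-8); d=(X[:2]-[.5586,-.03]); print(p.round(1),X.round(4),"block frame",(np.array([d@[np.cos(a),np.sin(a)],d@[-np.sin(a),np.cos(a)]])*1000).round(1))
E
```

```text
t: 23.0
ee_pos: [0.5203, -0.0245, 0.268]
eef_rot: [0.0, 0.071, 0.997, 0.0]
wrist_force: [-0.5, -0.3, -1.7]
gripper_width: 0.0442
finger_force: 61.6
[-0.   0.1 -1.2]
now [ 0.5203 -0.0245  0.268 ] y-ang 81.8 tilt [ 0.  0. -1.] | shares [-0.001 -0.002  0.126] turn -0.002
[226.9 313.5] [ 0.5208 -0.0706  0.094 ] block frame [-31.7 -45.5]
[422.2 313. ] [0.5336 0.0193 0.094 ] block frame [-31.7  45.3]
[383.7 394.4] [ 0.5776 -0.0027  0.094 ] block frame [15.  29.7]
[264.6 395.3] [ 0.5695 -0.0624  0.094 ] block frame [ 15.3 -30.6]
```

```bash

python3 -m pendant '[[-1,[0,-0.002,0.015],0],[-1,[0,-0.002,0.03],0],[-1,[0,-0.002,0.045],0],[-1,[0,-0.002,0.06],0],[-1,[0,-0.002,0.07],0],[-1,[0,-0.002,0.08],0],[-1,[0,-0.002,0.08],0],[-1,[0,-0.002,0.08],0],[-1,[0,-0.002,0.08],0],[-1,[0,-0.002,0.08],0]]'
```

```text
t: 24.2
ee_pos: [0.5203, -0.0247, 0.2583]
eef_rot: [0.0, 0.071, 0.997, 0.0]
wrist_force: [-0.4, -1.2, -1.1]
gripper_width: 0.0443
finger_force: 61.6
```

```bash

python3 -m pendant '[[-1,[0,0,0.01],0],[-1,[0,0,0.02],0],[-1,[0,0,0.03],0],[-1,[0,0,0.04],0],[-1,[0,0,0.045],0],[-1,[0,0,0.045],0],[-1,[0,0,0.045],0],[-1,[0,0,0.045],0],[-1,[0,0,0.045],0],[-1,[0,0,0.045],0]]'
python3 - <<'E'
from h import *
P=[];F=[]
for n in ("wrist","top","side","wrist"):
    s=telemetry.get_state();P.append(pose(s));F.append(s["wrist_force"]); im=viewer.capture(n); cv2.imwrite(f"pics/{n}11.png",im[:,:,::-1])
T=P[-1].copy(); T[:3,3]=np.mean([p[:3,3] for p in P],0); print(np.mean(F,0).round(1))
go(T,[.5204,-.0247,.2528],82); print("hole",(T@[-.0386,.0001,.1628,1])[:3].round(4)); c=cam("wrist",T)
w=cv2.imread("pics/wrist11.png")[300:480,220:430]
q=proj(cam("side"),[.5586,-.03,.09])[0].astype(int)
s=cv2.imread("pics/side11.png")[q[1]-40:q[1]+40,q[0]-33:q[0]+33]
cv2.imwrite("pics/c11.png",np.hstack([cv2.resize(w,(395,480)),cv2.resize(s,(400,480),interpolation=cv2.INTER_CUBIC)]))
v=im[300:480,220:430].astype(int); m=((v.max(2)-v.min(2))<40)&(v.max(2)>110)
n,l,st,ce=cv2.connectedComponentsWithStats(m.astype(np.uint8))
for i in range(1,n):
    if 40<st[i,4]<500: print((ce[i]+[220,300]).round(1),st[i,4])
E
```

```text
t: 25.2
ee_pos: [0.5203, -0.0247, 0.2529]
eef_rot: [0.0, 0.071, 0.997, 0.0]
wrist_force: [0.2, 0.2, -1.4]
gripper_width: 0.0447
finger_force: 61.6
[ 0.5  0.1 -1.6]
now [ 0.5203 -0.0247  0.2529] y-ang 81.8 tilt [-0.  0. -1.] | shares [-0.001  0.     0.001] turn -0.002
hole [ 0.5585 -0.0301  0.0901]
[225.9 314.5] 423
[423.  313.8] 412
```

View pics/c11.png

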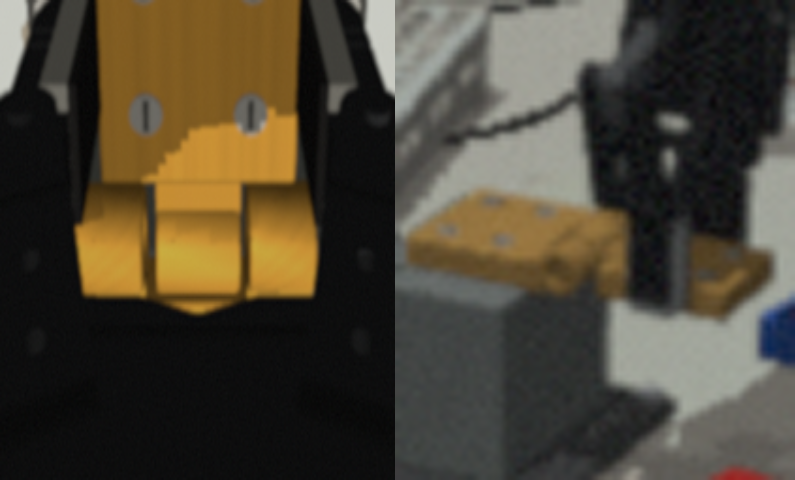

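The leaf knuckle sits in the gap, with clear slots at cols 143-156 and 241-250. All three knuckles end at the same row (297), the plate is level with the fixed leaf, and the wrist feels no load. Handing in.

```bash
python3 -c "
from rig import job; print(job.job_done())"
```

```text
the job is handed in; nothing more can be done
None
```

I handed the job in after about 25 s of robot time, with no verdict returned: the cap stands knob up in the blue holder within about 2 mm of the middle, and the leaf is held level in the gap with its bore measured within about 1 mm of the hinge axis, no load felt at the wrist, and the arm kept clear of the vial and dish.

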